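# Hang the red tag on the snap hook

## Robot

A 7-joint arm with a two-finger parallel gripper is mounted at the origin on a cart in front of the work surface, level with it; the furniture and walls round the work are solid. World frame = base frame: x ahead of the robot, y to its left, z up, the work surface at z = 0. Lengths are in m, angles in rad, forces in N, time in s.
With the tool pointing down it reaches from about 0.425 to 0.925 m from the base axis. Payload 6.8 kg.
Tool frame: the origin (TCP) lies on the mounting face of the last link; the fingertips stand 173 mm ahead of it and the grasp point (between the pads) lies 155 mm ahead of it; z points along the fingers, y is the line along which they close (so a half turn about z gives the same grasp; the last joint's range is limited). The gripper opens to 85 mm and grips with 20 to 120 N. Pads are 22 mm wide; open, the fingers measure 114 mm over their backs; the gripper's body (76 mm by 85 mm) begins 54 mm behind the grasp point. The pads swing forward as they close: fully open they stand 13 mm farther back than shut.
Start: joints at [-1.33, 0.477, 0.022, 1.555, -0.011, 1.109, -0.083], TCP at [0.231, 0.634, 0.405] pointing down, gripper open.
Joint ranges: [-2.96, 2.96], [-0.34, 2.1], [-1.41, 1.46], [0.24, 2.44], [-1.37, 4.51], [0.17, 1.92], [-2.96, 2.96]. Speed limits (rad/s): [2.39, 2.39, 3.14, 3.14, 3.14, 3.14, 3.14].

## Interface

Orientations are given as a unit quaternion [w, x, y, z].
In Python, from station import bot gives the robot as it stands. The module is installed in compiled form; this text tells all that it offers.
- The arm moves only by the shell command python3 -m pendant 'ROWS' [FORCE]. ROWS is JSON, a list of rows, each a list of 5 numbers: the finger opening in m, from 0 to 0.0854, then the shift along the tool's x, y, z in m, then the turn about the tool's z in degrees. In form: [[jaw, x, y, z, yaw], ...]. A call has 1 to 12 rows; each row shifts and turns the commanded pose from where the row before left it, along the tool's axes as they then stand; what a row does not reach is not made up. A row lasts 1/12 s, in which the tool goes at most 41.7 mm and 7.16 degrees, less where a joint would pass 70% of its speed; a pose out of reach is approached as far as the arm can. A call with a gripper value outside its range is refused whole. The fingers move at their own pace and stop on an object; FORCE is the grip in N (left out, the last holds). Time passes only in rows, so rows that do not move let the fingers close. It gives the time, the measured TCP pose, the force, the opening and the grip force at its end, in the units of the state.
- bot.get_obs(): the state, without advancing time (a new reading comes with each control period).
- bot.read_camera(name): name is "scene" or "side" or "wrist"; returns (picture, depth): 400x640x3 uint8, blue, green, red; 400x640 float32, m along the optical axis (not along the pixel's ray), 0 where there is no reading.
- bot.camera_model(name): a dict with "intrinsics" (3x3 intrinsics, pixels), "R" (3x3) and "t" (3): a world point X has camera coordinates R X + t. Camera axes: x right, y down, z forward; pixel columns grow to the right and rows downward; lengths in m; the calibration is good to about 2 mm. The wrist camera is an equidistant fisheye: a pixel r from the principal point sees the ray r / f radians off the axis. A picture is of the moment at which its call begins: read the wrist's pose just before it. camera_model takes no time and is no camera call; for the wrist camera it gives the pose at the moment of the call.
- bot.hand_in(): hands the job in; it is judged then, once.
Trained networks look in the newest picture that a camera, given by its name, has taken for a name from the list of things; names that differ only in an ending like _2 or _b are one class to them, and where a whole thing is asked for, a point or a joint stands for the part that bears it (a point fixed in the world has none). Each returns a list of dicts, best first, with "score" (0 to 1); they miss things now and then, are a little off and sometimes report something else, mostly with a low value. They report only what shows in the picture. A call takes as long as a camera call. They do not tell look-alikes from the thing itself.
- bot.boxes_of(name, camera): "at" ([column, row] in pixels, amid what is visible of it).
- bot.trace(name, camera): "mask" (400x640 bool, what is visible of it) and "at" ([column, row] in pixels, amid what is visible of it).
- bot.pinpoint(name, camera): "at" ([column, row] in pixels: a listed point, or the origin of a listed thing).
The state is a dict: "t": time; "q": joint angles; "joint_vel": joint speeds; "joint_torque": joint torques, N m; "eef_pos": TCP position; "tool_rot": TCP orientation; "contact_force": force on the tool from outside, world axes, zero at the start; "torque": the same for the moment, N m; "gripper_width": opening from 0.0 (shut) to 1.0 (fully open); "grasp_force": force on a finger pad.
Only numpy, scipy, OpenCV 4.12 (cv2) and the standard library are available. Lean on these libraries where they do the work, as an engineer would, in place of code of your own. Each camera call takes 0.05 s, during which the arm holds its last target. There are 200 camera calls.

## Task

Hang the red out-of-service tag on the snap hook that stands on the bench: lay its steel ring over the hook's upright nose, push the ring down past the sprung brass gate so that the gate snaps shut above it, and let the tag go so that it hangs from the hook. Leave the blue tag where it lies.

Things in the scene. Friction and masses are not known exactly. Their poses are not given: they have to be found in the camera images.
- red_tag_grip (a point): Centre of the red plastic fob of the red tag, 7 mm above the bench as it lies. The fob is a rounded block 56 mm long (tag's x), 28 mm wide (tag's y) and 14 mm thick (z), rigidly joined to a steel ring. The tag lies flat; x points from the fob to the ring, z up. About 70 g. Grasp it across its 28 mm width.
- red_tag_ring (a point): Centre of the red tag's rigid steel ring, 63 mm from the fob's centre along the tag's +x; axes as the tag's. Round wire 8 mm thick, bore 50 mm, outer diameter 66 mm; lies flat with its wire's mid-plane 4 mm above the bench (3 mm lower than the fob's centre).
- hook_nose (a point): Top of the snap hook's nose, 242 mm above the bench. The hook is an upright U of 8 mm steel rod, open at the top, fixed on a stand with a grey round foot 110 mm across. The nose is its free limb (ball end 11 mm); the spine is the other limb, axis 44 mm along +x, over the stand's column. x points level from nose to spine, z up. The nose's -x side is open air, for the fob.
- hook_bar (a point): Middle of the axis of the U's level bottom bar (8 mm rod), 20 mm along +x from the nose's axis and 77.5 mm below the nose's top; axes as for the nose. A tag hangs from this bar. To go on, a ring is held level, nose in its bore, its far wire between nose and spine: best 20 mm from the nose's axis, within 10 mm.
- gate (a joint): Angle (rad) of the brass gate, a 6 mm rod 39 mm long, hinged at the spine 11.5 mm below the nose's top. 0 = shut: level, tip at the nose. Grows as the tip is pressed down, to 1.45; it cannot open upward. A light spring shuts it (1 N at its middle opens it, up to 3 N farther on). It snaps shut above a ring's wire once the wire's mid-plane is 59 mm below the nose's top.
- blue_tag: The other tag, of the same shape with a blue fob, lying flat; origin under the fob's centre, x towards its ring. To be left alone.
Not all that is in view belongs to the job. Several things look just like the part that bears hook_nose: the one meant starts farthest to the robot's right.

How it is judged:
By the outcome, as a careful person would: the job done as asked, in the order asked, and still so for the second after the job is handed in, with the robot touching nothing.
It also fails if it takes over 38 s, if anything falls off the work surface, if the arm or the gripper's body presses on something with over 40 N, if the wrist force passes 120 N, or if a joint passes its speed limit or range.

## Working session

There is one attempt and no reset: what is moved stays moved. The work goes in short steps, Python scripts to look and compute and a shell command to move; the robot and the scene stay as the last step left them, time stands still between calls to the robot, and variables do not carry over. Pictures are saved under pics/ and viewed, at most 10 in all, crops included, and the job is handed in when it is done.

```bash
mkdir -p pics
cat > h.py <<'E'
from station import bot
import numpy as np, cv2
def ray(cam,px,z=None,m=None):
    m=m or bot.camera_model(cam);K=np.array(m['intrinsics']);R=np.array(m['R']);t=np.array(m['t'])
    if cam=='wrist':
        d=np.array([(px[0]-K[0,2])/K[0,0],(px[1]-K[1,2])/K[1,1]]);r=np.linalg.norm(d)
        v=np.r_[d/max(r,1e-9)*np.sin(r),np.cos(r)]
    else: v=np.linalg.inv(K)@np.r_[px,1]
    o=-R.T@t;d=R.T@v
    return o,d
def onz(cam,px,z,m=None):
    o,d=ray(cam,px,m=m);return o+d*(z-o[2])/d[2]
def tri(a,b):
    (o1,d1),(o2,d2)=a,b
    s=np.linalg.lstsq(np.c_[d1,-d2],o2-o1,rcond=None)[0]
    p,q=o1+d1*s[0],o2+d2*s[1];return (p+q)/2,np.linalg.norm(p-q)
E
python3 - <<'E'
from h import *
np.set_printoptions(precision=4,suppress=True)
ims=[]
for c in ('scene','side'):
    im,d=bot.read_camera(c); cv2.imwrite(f'pics/{c}.png',im)
    m=bot.camera_model(c);print(c,-np.array(m['R']).T@m['t'])
    for n,z in(('red_tag_grip',.007),('red_tag_ring',.004),('hook_nose',.242),('hook_bar',.1645),('blue_tag',0)):
        for r in bot.pinpoint(n,c):print(n,np.array(r['at']),round(r['score'],2),onz(c,r['at'],z))
o=bot.get_obs();print(o['t'],o['eef_pos'],o['tool_rot'],o['gripper_width'])
E
```

```text
scene [ 0.1667 -0.4794  0.7042]
red_tag_grip [298. 190.] 0.77 [0.4899 0.3129 0.007 ]
red_tag_ring [317.4 184.6] 0.78 [0.5562 0.3157 0.004 ]
hook_nose [422.  213.6] 0.92 [ 0.5646 -0.1147  0.242 ]
hook_nose [276.8 195.1] 0.86 [0.3368 0.0485 0.242 ]
hook_nose [235.  158.1] 0.85 [0.2976 0.2073 0.242 ]
hook_nose [416.9 161.8] 0.67 [0.6611 0.0275 0.242 ]
hook_bar [289.  224.5] 0.8 [0.3547 0.0364 0.1645]
hook_bar [243.8 184.3] 0.64 [0.3084 0.2069 0.1645]
hook_bar [417.3 184.8] 0.64 [0.685  0.0334 0.1645]
hook_bar [424.5 238.8] 0.55 [ 0.5886 -0.1166  0.1645]
blue_tag [340.2 246.4] 0.79 [0.5015 0.0641 0.    ]
blue_tag [427.2 238.1] 0.59 [ 0.7254 -0.0071  0.    ]
side [ 0.219  -0.782   0.5938]
red_tag_grip [297.5 206.1] 0.63 [0.4864 0.3343 0.007 ]
red_tag_ring [322.2 203.3] 0.72 [0.5614 0.3309 0.004 ]
hook_nose [258.3 179.9] 0.86 [0.3356 0.0272 0.242 ]
hook_nose [225.7 155.6] 0.79 [0.2906 0.194  0.242 ]
hook_nose [388.9 191.4] 0.74 [ 0.554  -0.1168  0.242 ]
hook_nose [404.5 159.6] 0.57 [0.6559 0.0171 0.242 ]
hook_bar [404.  224.1] 0.97 [ 0.5901 -0.116   0.1645]
hook_bar [270.8 211.9] 0.95 [0.3551 0.0293 0.1645]
hook_bar [237.4 183.8] 0.94 [0.3096 0.2012 0.1645]
hook_bar [407.5 188.2] 0.72 [0.6747 0.0297 0.1645]
blue_tag [327.9 257.8] 0.74 [0.4872 0.058  0.    ]
0.6 [0.2307 0.6344 0.4047] [-0.      0.1735  0.9848  0.    ] 1.0004577150251024
```

View pics/scene.png

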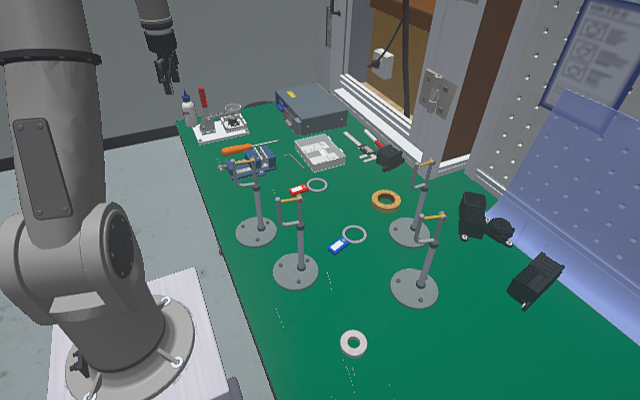

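View pics/side.png

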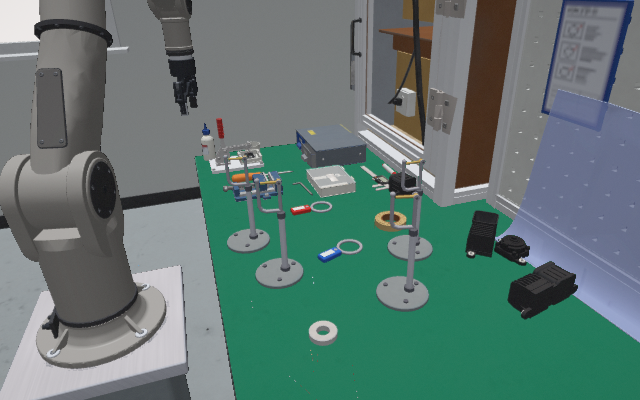

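The scene shows four look-alike hooks, with noses in the scene camera at (422,214), (277,195), (235,158) and (417,162). Smallest world y means farthest right, so the one meant is (422,214), at y≈-0.115. The red tag is at about (298,190), with its ring at (317,185). I'll confirm the hook in an enlarged crop.

Run:
```python
from h import *
np.set_printoptions(precision=4,suppress=True)
R={}
a=cv2.imread('pics/scene.png')[195:315,370:470];b=cv2.imread('pics/side.png')[175:295,350:450]
cv2.imwrite('pics/crop.png',cv2.resize(np.hstack([a,b]),None,fx=4,fy=4,interpolation=cv2.INTER_CUBIC))
for n,a,b in(('nose',(422,213.6),(388.9,191.4)),('bar',(424.5,238.8),(404,224.1)),('grip',(298,190),(297.5,206.1)),('ring',(317.4,184.6),(322.2,203.3))):
    print(n,tri(ray('scene',a),ray('side',b)))
```

```text
nose (array([ 0.556 , -0.1195,  0.2458]), np.float64(0.008136379339266357))
bar (array([ 0.5894, -0.1164,  0.1644]), np.float64(0.001133499549106024))
grip (array([0.4741, 0.2774, 0.0376]), np.float64(0.0029438646846273097))
ring (array([0.5494, 0.2981, 0.0205]), np.float64(0.004195083993053683))
```

View pics/crop.png

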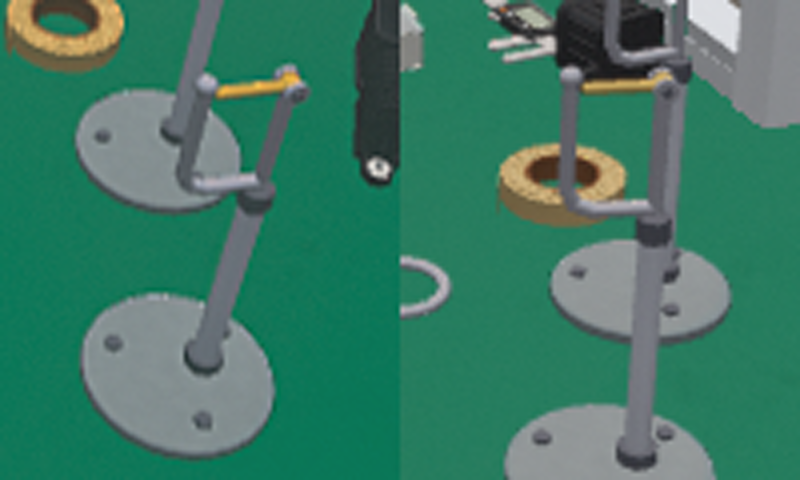

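The crop confirms the right-most hook: nose ball at scene ≈(421.5,215), gate hinge ≈(444,217), and the nose on the robot-near (-x) side. The far left tag lies along roughly world +x. Next I turn the tool -20° and move over the red tag.

```bash
python3 -m pendant '[[0.0854,0,0,0,-6.7],[0.0854,0,0,0,-6.7],[0.0854,0,0,0,-6.6],[0.0854,-0.024,-0.033,0,0],[0.0854,-0.024,-0.033,0,0],[0.0854,-0.024,-0.033,0,0],[0.0854,-0.024,-0.033,0,0],[0.0854,-0.024,-0.033,0,0],[0.0854,-0.024,-0.033,0.005,0],[0.0854,-0.024,-0.033,0.01,0],[0.0854,-0.024,-0.033,0.02,0],[0.0854,-0.024,-0.033,0.02,0]]'
python3 - <<'E'
from h import *
np.set_printoptions(precision=4,suppress=True)
n,s=tri(ray('scene',(421.5,215)),ray('side',(392.5,193.5)));print('nose',n,s)
n,s=tri(ray('scene',(443.8,217.5)),ray('side',(416.3,197)));print('hinge',n,s)
print('base',onz('scene',(421,285.5),.01),onz('side',(409,289.5),.01))
m=bot.camera_model('wrist');im,d=bot.read_camera('wrist');cv2.imwrite('pics/w1.png',im)
for nm,z in(('red_tag_grip',.007),('red_tag_ring',.004)):
    for r in bot.pinpoint(nm,'wrist'):print(nm,np.array(r['at']),round(r['score'],2),onz('wrist',r['at'],z,m))
o=bot.get_obs();print(o['t'],o['eef_pos'],o['tool_rot'],o['q'])
E
```

```text
t: 1.6
eef_pos: [0.4437, 0.3415, 0.3535]
tool_rot: [0.001, 0.0, 1.0, 0.001]
contact_force: [-0.3, 0.3, 0.4]
gripper_width: 1.003
grasp_force: 0.0
nose [ 0.5651 -0.1127  0.2351] 0.0032790244524195096
hinge [ 0.6052 -0.1313  0.2289] 0.0027936041541835517
base [ 0.6091 -0.1278  0.01  ] [ 0.6047 -0.1279  0.01  ]
red_tag_grip [291.9 219. ] 0.94 [0.4896 0.3153 0.007 ]
1.75 [0.4444 0.3395 0.3519] [-0.0006  0.0033  1.     -0.0016] [-0.8045  0.3461  0.0499  1.8909 -0.0196  0.9082  0.8187]
```

View pics/w1.png

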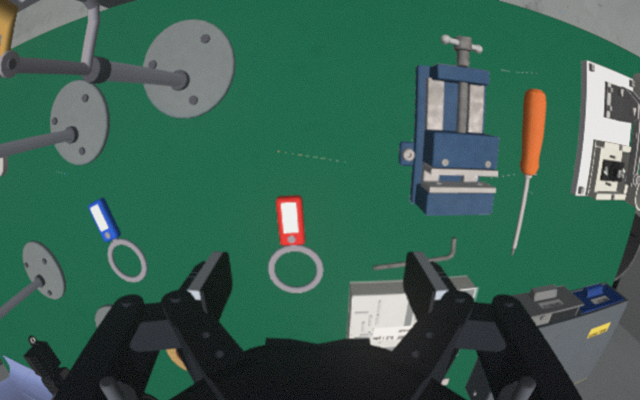

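The wrist picture shows the red fob at ≈(291,219) and its ring centred at ≈(296,269). No obstacle stands within finger reach of the fob.

Run:
```python
from h import *
np.set_printoptions(precision=4,suppress=True)
m=bot.camera_model('wrist');im=cv2.imread('pics/w1.png')
g=onz('wrist',(291.9,219),.007,m)
hsv=cv2.cvtColor(im,cv2.COLOR_BGR2HSV)
r=bot.trace('red_tag_ring','wrist');print(len(r))
if r:
    M=r[0]['mask'];ys,xs=np.nonzero(M);print(r[0]['at'],r[0]['score'],xs.min(),xs.max(),ys.min(),ys.max())
ring=onz('wrist',(296.2,269.5),.004,m);print(g,ring,np.linalg.norm((ring-g)[:2]),np.degrees(np.arctan2(*(ring-g)[1::-1])))
c=[onz('wrist',p,.014,m) for p in((276,198),(302,196),(278,244),(305,243))];print(np.array(c),np.mean(c,0))
```

```text
1
[287.8, 237.9] 0.85 268 323 195 292
[0.4884 0.3115 0.007 ] [0.5529 0.3139 0.004 ] 0.06453740861440257 2.08917671027113
[[0.4625 0.2963 0.014 ]
 [0.4605 0.3234 0.014 ]
 [0.5151 0.2958 0.014 ]
 [0.5138 0.3255 0.014 ]] [0.488  0.3102 0.014 ]
```

```bash
python3 -m pendant '[[0.07,-0.021,-0.012,0.02,-2],[0.07,-0.021,-0.0115,0.03,0],[0.07,0,0,0.035,0],[0.07,0,0,0.035,0],[0.07,0,0,0.02,0],[0.07,0,0,0.01,0],[0.07,0,0,0,0],[0.07,0,0,0,0]]'
python3 - <<'E'
from h import *
np.set_printoptions(precision=4,suppress=True)
m=bot.camera_model('wrist');o=bot.get_obs();im,d=bot.read_camera('wrist');cv2.imwrite('pics/w2.png',im)
print(o['t'],o['eef_pos'],o['tool_rot'])
for nm,z in(('red_tag_grip',.007),('red_tag_ring',.004)):
    for r in bot.pinpoint(nm,'wrist'):print(nm,np.array(r['at']),round(r['score'],2),onz('wrist',r['at'],z,m))
E
```

```text
t: 2.47
eef_pos: [0.4849, 0.3219, 0.2039]
tool_rot: [0.0, -0.018, 1.0, 0.001]
contact_force: [-0.1, 0.5, 0.0]
gripper_width: 0.815
grasp_force: 0.0
2.4667 [0.4849 0.3219 0.2039] [ 0.0003 -0.0184  0.9998  0.0006]
red_tag_grip [298. 244.] 0.98 [0.4903 0.3117 0.007 ]
```

View pics/w2.png

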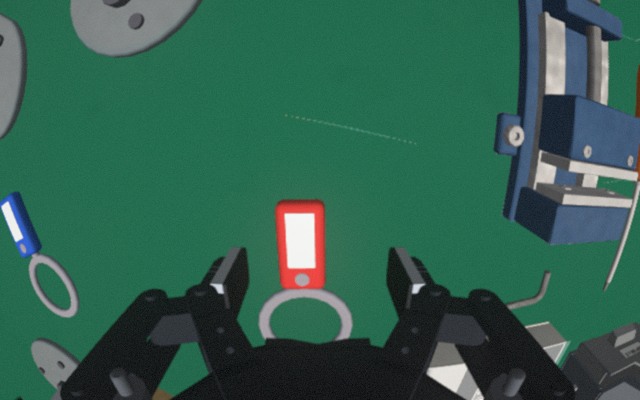

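The picture shows the fob at (298,244), between the open pads and slightly left of the centre line. A small correction comes next, then the final descent and the grip.

```bash
python3 -m pendant '[[0.07,-0.005,-0.010,0.005,0],[0.07,0,0,0.011,0],[0.07,0,0,0.011,0],[0.07,0,0,0,0],[0.07,0,0,0,0],[0.01,0,0,0,0],[0.01,0,0,0,0],[0.01,0,0,0,0],[0.01,0,0,0,0],[0.01,0,0,0,0],[0.01,0,0,0,0],[0.01,0,0,0,0]]' 70
```

```text
t: 3.62
eef_pos: [0.4905, 0.311, 0.1768]
tool_rot: [0.0, -0.018, 1.0, 0.0]
contact_force: [-1.5, 0.3, 5.9]
gripper_width: 0.308
grasp_force: 69.2
```

```bash
python3 -m pendant '[[0.01,0,0,-0.02,0],[0.01,0,0,-0.036,0],[0.01,0,0,-0.036,0],[0.01,0,0,-0.036,0],[0.01,0,0,-0.036,0],[0.01,0,0,-0.036,0],[0.01,0,0,-0.036,0],[0.01,0,-0.015,-0.03,0],[0.01,0,-0.035,-0.01,0],[0.01,0,-0.035,0,0],[0.01,0,-0.035,0,0],[0.01,0,-0.035,0,0]]'
python3 -m pendant '[[0.01,0,-0.035,0,0],[0.01,0,-0.035,0,0],[0.01,0,-0.035,0,0],[0.01,0,-0.035,0,0],[0.01,0,-0.035,0,0],[0.01,0,-0.03,0,0],[0.01,0,0,0,6],[0.01,0,0,0,6],[0.01,0,0,0,6],[0.01,0,0,0,5],[0.01,0,0,0,0],[0.01,0,0,0,0]]'
python3 - <<'E'
from h import *
np.set_printoptions(precision=4,suppress=True)
o=bot.get_obs();print(o['t'],o['eef_pos'],o['tool_rot'])
for c in('wrist','scene','side'):
    m=bot.camera_model(c);im,d=bot.read_camera(c);cv2.imwrite(f'pics/h_{c}.png',im)
    for nm,z in(('hook_nose',.242),('hook_bar',.1645),('red_tag_ring',o['eef_pos'][2]-.173),('red_tag_grip',o['eef_pos'][2]-.17)):
        for r in bot.pinpoint(nm,c):print(c,nm,np.array(r['at']),round(r['score'],2),onz(c,r['at'],z,m))
a=cv2.imread('pics/h_scene.png')[150:250,360:460];b=cv2.imread('pics/h_side.png')[125:225,330:430]
w=cv2.imread('pics/h_wrist.png')
cv2.imwrite('pics/h2.png',np.hstack([cv2.resize(np.vstack([a,b]),None,fx=3,fy=3,interpolation=cv2.INTER_CUBIC),cv2.copyMakeBorder(cv2.resize(w[:,70:570],(500,400)),0,200,0,0,0)]))
E
```

```text
t: 4.62
eef_pos: [0.4953, 0.1541, 0.4524]
tool_rot: [0.0, -0.018, 1.0, 0.0]
contact_force: [1.1, -1.3, -0.2]
gripper_width: 0.303
grasp_force: 68.8
t: 5.62
eef_pos: [0.5028, -0.0491, 0.452]
tool_rot: [-0.0, 0.181, 0.984, -0.0]
contact_force: [0.4, 0.1, -0.4]
gripper_width: 0.302
grasp_force: 68.9
5.6167 [ 0.5028 -0.0491  0.452 ] [-0.0001  0.1808  0.9835 -0.    ]
wrist hook_bar [441.8 315.2] 0.72 [0.681  0.0315 0.1645]
wrist hook_bar [277.2 292.4] 0.69 [ 0.5833 -0.1208  0.1645]
wrist red_tag_grip [316.5 257.9] 0.63 [ 0.5027 -0.048   0.282 ]
scene hook_nose [232.5 157.6] 0.91 [0.2931 0.2115 0.242 ]
scene hook_nose [278.7 195.1] 0.73 [0.3402 0.047  0.242 ]
scene hook_nose [417.3 160.7] 0.72 [0.6646 0.0307 0.242 ]
scene hook_nose [422.2 214. ] 0.64 [ 0.5643 -0.1158  0.242 ]
scene hook_bar [416.3 184.1] 0.85 [0.6845 0.0366 0.1645]
scene hook_bar [289.7 225.2] 0.68 [0.3552 0.0339 0.1645]
scene hook_bar [243.8 184.2] 0.66 [0.3085 0.2072 0.1645]
scene hook_bar [425.3 242.6] 0.6 [ 0.5835 -0.1257  0.1645]
scene red_tag_ring [411.9 187.9] 0.64 [ 0.56   -0.0787  0.279 ]
scene red_tag_grip [381.3 186. ] 0.96 [ 0.5083 -0.0531  0.282 ]
side hook_nose [257.7 179.1] 0.97 [0.3352 0.0317 0.242 ]
side hook_nose [406.2 159.2] 0.88 [0.6604 0.0178 0.242 ]
side hook_nose [388.2 192.2] 0.77 [ 0.5513 -0.1194  0.242 ]
side hook_nose [226.1 152.7] 0.59 [0.2938 0.2134 0.242 ]
side hook_bar [403.3 224.9] 0.97 [ 0.5874 -0.1184  0.1645]
side hook_bar [237.6 185.3] 0.9 [0.3088 0.1922 0.1645]
side hook_bar [407.1 188.9] 0.81 [0.6721 0.0267 0.1645]
side hook_bar [271.3 215.4] 0.62 [0.3529 0.0137 0.1645]
side red_tag_ring [381.2 162.9] 0.84 [ 0.5608 -0.0656  0.279 ]
side red_tag_grip [380.9 163.5] 0.69 [ 0.5558 -0.075   0.282 ]
side red_tag_grip [347.6 162.5] 0.55 [ 0.4991 -0.0464  0.282 ]
```

View pics/h2.png

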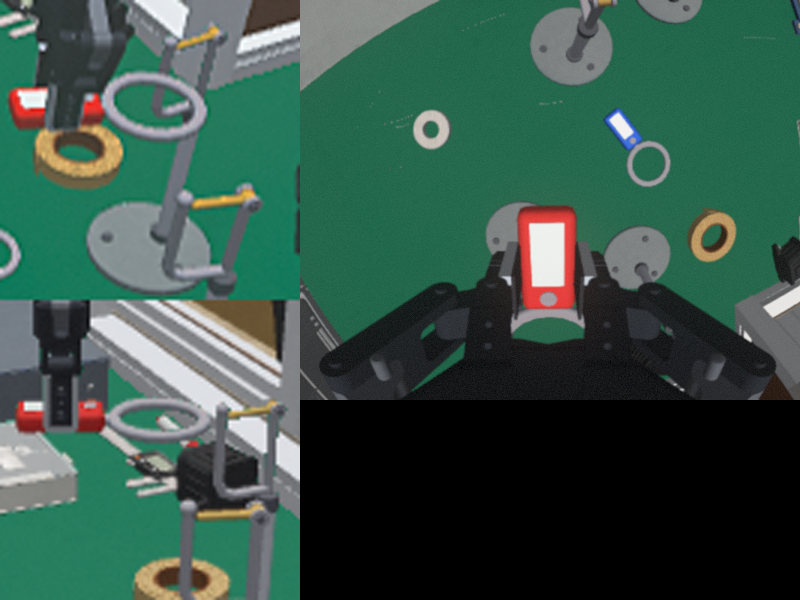

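The picture shows the tag held level. The ring centre is at scene ≈(412,185) and side ≈(382,164). The hook's nose ball is at scene ≈(421.7,216) and side ≈(393,194), with the gate hinge at scene (442.7,215) and side (417.7,196).

Run:
```python
from h import *
np.set_printoptions(precision=4,suppress=True)
for n,a,b,z in(('ball',(421.7,216.7),(393.3,194),.2365),('hinge',(442.7,215),(417.7,196),.2305),('ring',(411.7,185),(382.7,164.7),.279)):
    p,q=onz('scene',a,z),onz('side',b,z);print(n,p,q,(p+q)/2,tri(ray('scene',a),ray('side',b)))
# full-res hook location from depth of the spine / nose
for c,u,v in(('scene',(421.7,216.7),None),('side',(393.3,194),None)):
    im,d=bot.read_camera(c);m=bot.camera_model(c)
    x,y=int(u[0]),int(u[1]);P=[]
    for j in range(y-4,y+22):
        for i in range(x-8,x+32):
            D=d[j,i]
            if D>0:
                K=np.array(m['intrinsics']);X=np.array(m['R']).T@(np.linalg.inv(K)@[i,j,1]*D-m['t'])
                if X[2]>.175 and X[2]<.26 and abs(X[1]+.12)<.06 and abs(X[0]-.58)<.06:P.append(X)
    P=np.array(P);print(c,len(P))
    for lo,hi in((.175,.19),(.19,.205),(.205,.22),(.22,.236),(.236,.26)):
        Q=P[(P[:,2]>=lo)&(P[:,2]<hi)]
        if len(Q):
            L=Q[Q[:,0]<.585];H=Q[Q[:,0]>=.585]
            print(lo,len(L),np.median(L,0) if len(L) else '',len(H),np.median(H,0) if len(H) else '')
```

```text
ball [ 0.5634 -0.1171  0.2365] [ 0.5619 -0.1196  0.2365] [ 0.5627 -0.1183  0.2365] (array([ 0.5641, -0.1161,  0.2349]), np.float64(0.0010081872554350464))
hinge [ 0.6083 -0.1255  0.2305] [ 0.606  -0.1328  0.2305] [ 0.6072 -0.1291  0.2305] (array([ 0.6134, -0.1211,  0.2243]), np.float64(0.001098298325346644))
ring [ 0.5649 -0.0714  0.279 ] [ 0.5595 -0.0752  0.279 ] [ 0.5622 -0.0733  0.279 ] (array([ 0.5625, -0.0723,  0.2788]), np.float64(0.0038223608200979625))
scene 295
0.175 12 [ 0.5605 -0.1175  0.1854] 24 [ 0.6034 -0.1298  0.1821]
0.19 24 [ 0.5607 -0.1188  0.1972] 24 [ 0.6029 -0.1299  0.1987]
0.205 26 [ 0.5607 -0.1181  0.2131] 23 [ 0.6029 -0.1304  0.2128]
0.22 52 [ 0.5695 -0.1194  0.2312] 83 [ 0.6016 -0.1279  0.2321]
0.236 23 [ 0.5613 -0.1182  0.2398] 4 [ 0.6043 -0.1226  0.2369]
side 288
0.175 0  5 [ 0.6024 -0.1304  0.1896]
0.19 27 [ 0.5597 -0.1185  0.1986] 28 [ 0.6017 -0.1307  0.197 ]
0.205 29 [ 0.5596 -0.1189  0.2132] 31 [ 0.602  -0.1304  0.2132]
0.22 74 [ 0.5655 -0.1206  0.2296] 79 [ 0.6003 -0.1303  0.2309]
0.236 15 [ 0.56   -0.1191  0.2382] 0
```

```bash
python3 -m pendant '[[0.01,0,0,0,-5],[0.01,-0.002,-0.016,0,0],[0.01,-0.002,-0.016,0,0],[0.01,0,-0.016,0,0],[0.01,0,0,0,0],[0.01,0,0,0,0],[0.01,0,0,0,0]]' 110
python3 - <<'E'
from h import *
o=bot.get_obs();q=o['tool_rot'];th=2*np.arctan2(q[2],q[1]) # tool x angle
p=np.array(o['eef_pos']);tx=np.array([np.cos(th),np.sin(th)]);ty=np.array([np.sin(th),-np.cos(th)])
ring=p[:2]-.063*tx;n=np.array([.5628,-.1162]);u=np.array([np.cos(-.273),np.sin(-.273)])
e=n-.009*u-ring;print(p,np.degrees(th),'ring',ring,'rel nose',ring-n,'need tool x,y',e@tx,e@ty)
E
```

```text
t: 7.05
eef_pos: [0.4938, -0.0957, 0.4521]
tool_rot: [0.0, 0.139, 0.99, 0.0]
contact_force: [-0.2, 0.5, -0.8]
gripper_width: 0.29
grasp_force: 111.3
[ 0.4937833  -0.09571534  0.45209969] 164.04638516635188 ring [ 0.55435682 -0.11303146] rel nose [-0.00844318  0.00316854] need tool x,y 1.0978142323440965e-05 -0.0007748063439762465
```

```bash
python3 -m pendant '[[0.01,0,-0.001,0.015,0],[0.01,0,0,0.015,0],[0.01,0,0,0.01,0],[0.01,0,0,0,0]]'
python3 - <<'E'
from h import *
for c in('scene','side'):
    im,d=bot.read_camera(c);cv2.imwrite(f'pics/i_{c}.png',im)
a=cv2.imread('pics/i_scene.png')[170:270,360:460];b=cv2.imread('pics/i_side.png')[145:245,330:430]
cv2.imwrite('pics/i2.png',cv2.resize(np.hstack([a,b]),None,fx=4,fy=4,interpolation=cv2.INTER_CUBIC))
E
```

```text
t: 7.38
eef_pos: [0.493, -0.0962, 0.4101]
tool_rot: [-0.002, 0.138, 0.99, -0.0]
contact_force: [0.1, -0.4, -0.2]
gripper_width: 0.291
grasp_force: 111.4
```

View pics/i2.png

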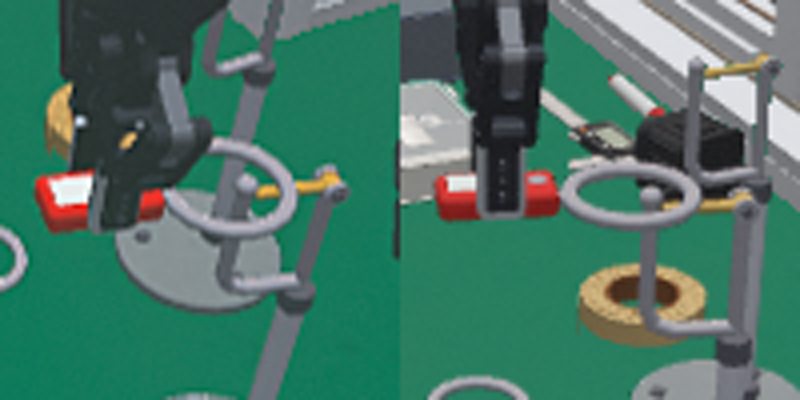

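Both views show the nose ball inside the ring (left panel (247,185), right panel (651,195)), with the far wire over the gate between nose and spine. Now I push down.

```bash
python3 -m pendant '[[0.01,0,0,0.008,0],[0.01,0,0,0.008,0],[0.01,0,0,0.008,0],[0.01,0,0,0.008,0],[0.01,0,0,0.008,0],[0.01,0,0,0.008,0],[0.01,0,0,0.007,0],[0.01,0,0,0.004,0],[0.01,0,0,0,0],[0.01,0,0,0,0],[0.01,0,0,0,0]]'
python3 - <<'E'
from h import *
for c in('scene','side'):
    im,d=bot.read_camera(c);cv2.imwrite(f'pics/j_{c}.png',im)
a=cv2.imread('pics/j_scene.png')[170:270,360:460];b=cv2.imread('pics/j_side.png')[145:245,330:430]
cv2.imwrite('pics/j2.png',cv2.resize(np.hstack([a,b]),None,fx=4,fy=4,interpolation=cv2.INTER_CUBIC))
E
```

```text
t: 8.4
eef_pos: [0.4935, -0.0974, 0.3533]
tool_rot: [0.0, 0.139, 0.99, 0.0]
contact_force: [0.6, 0.5, -1.4]
gripper_width: 0.29
grasp_force: 111.5
```

View pics/j2.png

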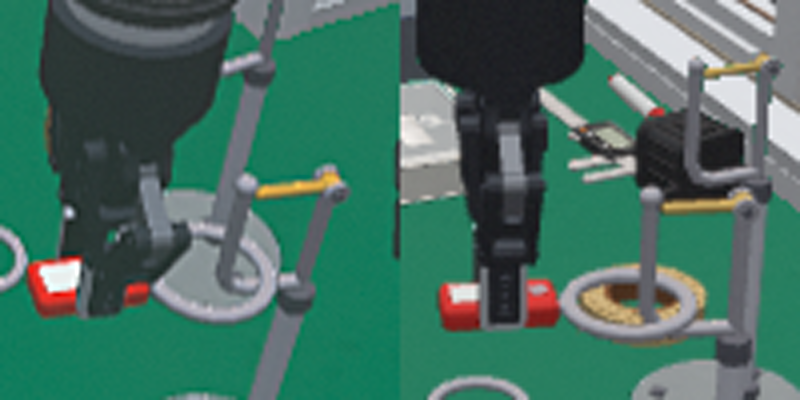

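The gate is shut and level (left panel (260,190)-(330,180)), and the ring is below it, around the nose. Next I ease down, release, let it swing, then withdraw up and back.

```bash
python3 -m pendant '[[0.01,0,0,0.004,0],[0.01,0,0,0,0],[0.055,0,0,0,0],[0.055,0,0,0,0],[0.055,0,0,0,0],[0.055,0,0,0,0],[0.055,0,0,0,0],[0.055,0,0,0,0],[0.055,0,0,0,0],[0.055,0,0,0,0],[0.055,0,0,0,0],[0.055,0,0,0,0]]' && python3 -m pendant '[[0.055,0,0,-0.01,0],[0.055,0,0,-0.02,0],[0.055,0,0,-0.03,0],[0.055,0.01,0,-0.03,0],[0.055,0.02,0,-0.03,0],[0.055,0.02,0,-0.02,0],[0.055,0,0,0,0],[0.055,0,0,0,0],[0.055,0,0,0,0],[0.055,0,0,0,0],[0.055,0,0,0,0],[0.055,0,0,0,0]]'
python3 - <<'E'
from h import *
for c in('scene','side'):
    im,d=bot.read_camera(c);cv2.imwrite(f'pics/k_{c}.png',im)
a=cv2.imread('pics/k_scene.png')[170:270,360:460];b=cv2.imread('pics/k_side.png')[145:245,330:430]
cv2.imwrite('pics/k2.png',cv2.resize(np.hstack([a,b]),None,fx=4,fy=4,interpolation=cv2.INTER_CUBIC))
E
```

```text
t: 9.5
eef_pos: [0.4933, -0.0974, 0.3491]
tool_rot: [-0.0, 0.139, 0.99, 0.0]
contact_force: [-0.5, 0.2, 0.3]
gripper_width: 0.642
grasp_force: 0.0
t: 10.5
eef_pos: [0.4455, -0.0836, 0.4882]
tool_rot: [-0.001, 0.139, 0.99, -0.0]
contact_force: [-0.3, 0.2, 0.3]
gripper_width: 0.648
grasp_force: 0.0
```

View pics/k2.png

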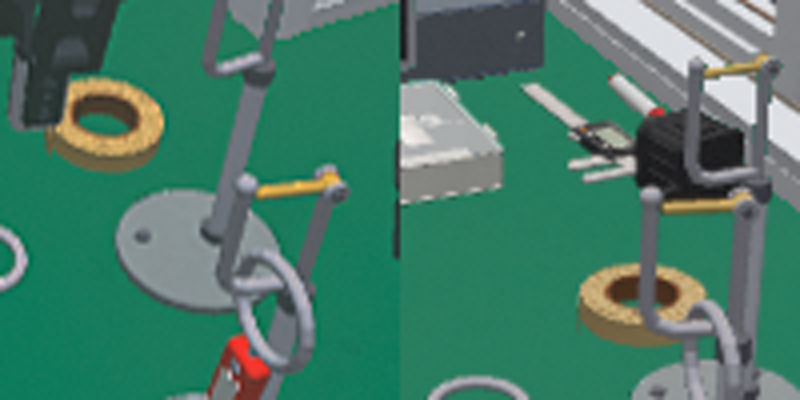

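The ring hangs on the bottom bar under the shut gate, the fob hangs below it, and the gripper is clear. A short wait lets any swing die out before I hand in.

```bash
R='[[0.055,0,0,0,0],[0.055,0,0,0,0],[0.055,0,0,0,0],[0.055,0,0,0,0],[0.055,0,0,0,0],[0.055,0,0,0,0],[0.055,0,0,0,0],[0.055,0,0,0,0],[0.055,0,0,0,0],[0.055,0,0,0,0],[0.055,0,0,0,0],[0.055,0,0,0,0]]'; python3 -m pendant '[[0.055,0,0,0,0],[0.055,0,0,0,0],[0.055,0,0,0,0],[0.055,0,0,0,0],[0.055,0,0,0,0],[0.055,0,0,0,0],[0.055,0,0,0,0],[0.055,0,0,0,0],[0.055,0,0,0,0],[0.055,0,0,0,0],[0.055,0,0,0,0],[0.055,0,0,0,0]]' && python3 -c "
from station import bot
print(bot.hand_in())"
```

```text
t: 11.6
eef_pos: [0.4452, -0.0836, 0.4891]
tool_rot: [0.0, 0.139, 0.99, 0.0]
contact_force: [-0.1, 0.6, -0.1]
gripper_width: 0.645
grasp_force: 0.0
the job is handed in; nothing more can be done
None
```

The red tag hangs from the right-most snap hook with the gate shut above its ring, the blue tag was not touched, and I handed the job in at 11.6 s; `hand_in()` returned no verdict.

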